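# Zero the grind collar and hold the dosing cup mouth-up under the chute

## Robot

A 6-joint arm with a two-finger parallel gripper is mounted at the origin on the work surface. World frame = base frame: x ahead of the robot, y to its left, z up, the work surface at z = 0. Lengths are in mm, angles in rad, forces in N, time in s.
With the tool pointing down it reaches from about 275 to 750 mm from the base axis. Payload 10.2 kg.
Tool frame: the origin (TCP) lies at the very end of the fingers, on their centre line; the grasp point (between the pads) lies 19 mm behind it; z points along the fingers, y is the line along which they close (so a half turn about z gives the same grasp; the last joint's range is limited). The gripper opens to 85 mm and grips with 20 to 120 N. Pads are 22 mm wide; open, the fingers measure 114 mm over their backs; the gripper's body (76 mm by 85 mm) begins 54 mm behind the grasp point. The pads swing forward as they close: fully open they stand 13 mm farther back than shut.
Start: joints at [0.984, 0.313, 1.498, -0, 1.331, -0.223], TCP at [186.823, 490.641, 231.294] pointing down, gripper open.
Joint ranges: [-2.94, 2.94], [-0.97, 2.17], [0.19, 2.56], [-1.23, 4.37], [0.02, 3.11], [-2.88, 2.88]. Speed limits (rad/s): [2.39, 2.39, 3.01, 3.14, 3.14, 3.14].

## Interface

Orientations are given as a unit quaternion [w, x, y, z].
In Python, from rig import ctrl gives the robot as it stands.
- The arm moves only by the tool step_arm, never from a script. Its argument "increments" is a list of rows, each a list of 3 entries, a list of its own where there are three numbers: the shift along the tool's x, y, z in cm, then the turn, a rotation vector about the tool's x, y, z in degrees, then the opening in per cent of the stroke, from 0 (shut) to 100 (fully open). A call has 1 to 8 rows; each row is the pose to reach, as a shift and turn from the pose commanded when the call began, along the tool's axes at that moment; what a row does not reach only later rows make up. A row lasts 1/8 s, in which the tool goes at most 62.5 mm and 10.7 degrees, less where a joint would pass 70% of its speed; a pose out of reach is approached as far as the arm can. A call with a gripper value outside its range is refused whole. The fingers move at their own pace and stop on an object; "squeeze" is the grip in N (left out, the last holds). Time passes only in rows, so rows that repeat a pose let the fingers close. It gives the time, the measured TCP pose, the force, the opening and the grip force at its end, in the units of the state.
- ctrl.sense(): the state, without advancing time (a new reading comes with each control period).
- ctrl.capture(name): name is "scene" or "top" or "wrist"; returns a dict with "img" (384x512x3 uint8, red, green, blue), "fx", "fy", "cx", "cy" (pixels), "extrinsics" (4x4, takes a point from camera to world coordinates). Camera axes: x right, y down, z forward; pixel columns grow to the right and rows downward; lengths in mm; the calibration is good to about 2 mm. The wrist camera is an equidistant fisheye: a pixel r from the principal point sees the ray r / f radians off the axis. A picture is of the moment at which its call begins. There is no depth.
- ctrl.finish_job(): hands the job in; it is judged then, once.
The state is a dict: "time_s": time; "joints": joint angles; "dq": joint speeds; "tau": joint torques, N m; "eef_pos": TCP position; "ee_rot": TCP orientation; "force": force on the tool from outside, world axes, zero at the start; "wrist_torque": the same for the moment, N m; "grip_width": opening from 0.0 (shut) to 1.0 (fully open); "grip_force": force on a finger pad.
Only numpy, scipy, OpenCV 4.12 (cv2) and the standard library are available. Lean on these libraries where they do the work, as an engineer would, in place of code of your own. Each camera call takes 0.05 s, during which the arm holds its last target. There are 200 camera calls.

## Task

Get the coffee grinder ready for the next cupping dose: turn its grind collar back until the white index line points at the red zero mark, and let go of it. Then pick up the eight-sided dosing cup that lies on its side, find which end is the open one, turn that mouth upright and hold the cup in the gripper close under the grinder's chute, centred on it and without touching the grinder. Finish while still holding it there, and leave the bowls, tins, tamper, spoon and pitcher where they are.

Things in the scene. Friction and masses are not known exactly. Their poses are not given: they have to be found in the camera images.
- cup: Loose aluminium dosing cup, about 160 g: an eight-sided prism 48 mm over its flats (each 20 mm wide), 64 mm long, bored from one end only; outside, both ends are alike. It starts lying on a flat, axis level, 24 mm above the table, its mouth towards any side. Origin: centre of the blank end; z axis: along the cup, out through the mouth; x and y square to flats.
- cup_mouth (a point): Centre of the cup's open end, 64 mm from the cup's origin along its z axis; axes as the cup's. The bore is 38 mm wide and 56 mm deep.
- grind_dial (a joint): Angle of the grind collar, rad: 0 when its white index line points at the red zero mark, which is on the chute's side; grows as the collar turns counter-clockwise seen from above. It starts at 0.6 to 1.4, so must be turned clockwise; it stays where it is left (friction about 0.08 N m); stops at -0.5 and 2.2.
- dial_grip (a point): On the grind collar's upright axis, at the height to grip it, 283 mm above the table. The collar is a black knurled ring of 56 mm diameter on the grinder's head, gripped over its sides, which run from 262 to 300 mm; below are a skirt (72 mm diameter, top at 260 mm) and the head's flat top (255 mm). A wooden hopper lid, 38 mm diameter, stands on it up to 311 mm.
- chute (a point): Centre of the grinder's chute outlet: lower end of an upright steel nozzle of 25 mm diameter, 20 mm long, 165 mm above the table. The grinder's front looks along this frame's -x axis, to the robot's right (-y) give or take 17 degrees; z is up. The space in front of the outlet and below it is free.
- grinder: White coffee grinder, fixed, 300 mm high; axes as chute, origin under it on the table. In its frame: base plate x -115 to 95 mm, y +-65, 18 mm high; column x 5 to 90, y +-53, up to 250; head 100 mm diameter centred at x -10, z 178 to 255, with a neck back to the column (x -25 to 25, z 180 to 250); chute outlet at x -88, z 165, its tube slants up to the head.
- bowl1: White cupping bowl, 96 mm diameter, 62 mm high. Origin: centre of its underside. To be left alone.
- bowl2: The same, another bowl.
- bowl3: The same, another bowl.
- tin1: Black round sample tin with a paper label on its lid, 64 mm diameter, 38 mm high. Origin: centre of its underside. To be left alone.
- tin2: The same, another tin.
- tamper: Coffee tamper with steel foot (58 mm diameter) and dark wooden handle, 90 mm high, standing on a black mat 6 mm thick. Origin: centre of its underside. To be left alone.
- spoon: Cupping spoon with a wooden handle lying on the table, 200 mm long, 20 mm high, origin under its middle, bowl end along its x axis. To be left alone.
- pitcher: Small steel pitcher, 76 mm diameter, 95 mm high. Origin: centre of its underside. To be left alone.
Mind the look-alikes: they are no part of the job. Several things have the shape of the cup; the one meant has the colours described above.

How it is judged:
By the outcome, as a careful person would: the job done as asked, in the order asked, and still so for the second after the job is handed in, while the arm keeps its last pose, push and grip.
It also fails if it takes over 48 s, if anything falls off the work surface, if the arm or the gripper's body presses on something with over 40 N, if the wrist force passes 120 N, or if a joint passes its speed limit or range.

## Working session

There is one attempt and no reset: what is moved stays moved. The work goes in short steps, Python scripts to look and compute and a tool call to move; the robot and the scene stay as the last step left them, time stands still between calls to the robot, and variables do not carry over. Pictures are saved under pics/ and viewed, at most 10 in all, crops included, and the job is handed in when it is done.

Besides the shell and the picture viewer there is one more tool, called after "Emit:" as name([rows], argument=value, ...), one row to a line, values as JSON. step_arm: Moves the arm, as the interface text tells. Its arguments: {"type":"object","properties":{"increments":{"type":"array"},"squeeze":{"type":"number"}},"required":["increments"]}

```bash
mkdir -p pics; ls; cat > h.py <<'E'
import numpy as np,cv2,sys
sys.path.insert(0,'.')
from rig import ctrl
from scipy.spatial.transform import Rotation as R
def ray(c,u,v,fish=False):
    x,y=(u-c['cx'])/c['fx'],(v-c['cy'])/c['fy']
    if fish:
        r=np.hypot(x,y); d=np.array([x/r*np.sin(r),y/r*np.sin(r),np.cos(r)]) if r>0 else np.array([0,0,1.])
    else: d=np.array([x,y,1.])
    E=np.array(c['extrinsics']); return E[:3,3],E[:3,:3]@d/np.linalg.norm(d)
def plane(c,u,v,z,fish=False):
    o,d=ray(c,u,v,fish); return o+d*(z-o[2])/d[2]
def proj(c,p,fish=False):
    E=np.array(c['extrinsics']); q=E[:3,:3].T@(np.array(p)-E[:3,3])
    if fish:
        r=np.hypot(q[0],q[1]); t=np.arctan2(r,q[2]); return c['cx']+c['fx']*t*q[0]/r, c['cy']+c['fy']*t*q[1]/r
    return c['cx']+c['fx']*q[0]/q[2], c['cy']+c['fy']*q[1]/q[2]
def tool():
    s=ctrl.sense(); w=s['ee_rot']; return np.array(s['eef_pos']),R.from_quat([w[1],w[2],w[3],w[0]])
def save(n,img): cv2.imwrite('pics/'+n,cv2.cvtColor(img,cv2.COLOR_RGB2BGR))
def inc(p,rot):
    """shift cm, rotvec deg to reach TCP pos p, Rotation rot"""
    P,T=tool(); print('shift cm',np.round(T.inv().apply(np.array(p)-P)/10,2),'rotvec',np.round(np.degrees((T.inv()*rot).as_rotvec()),1))
E
python3 - <<'E'
from h import *
import pickle
for n in ('top','scene'):
    c=ctrl.capture(n); pickle.dump(c,open(n+'0.pkl','wb')); save(n+'0.png',cv2.resize(c['img'],(768,576),interpolation=cv2.INTER_CUBIC)); print(n,c['fx'],c['cx'],c['cy'],np.round(c['extrinsics'],3).tolist())
s=ctrl.sense(); print(s)
E
```

```text
pics
top 369.36641138425324 260.57144831492 193.3240876558878 [[-0.02, -0.997, 0.08, 452.123], [-1.0, 0.019, -0.016, -73.466], [0.014, -0.08, -0.997, 1290.185], [0.0, 0.0, 0.0, 1.0]]
scene 348.8467161802077 250.90550372842307 191.69959832705118 [[0.075, 0.787, -0.612, 1142.558], [0.997, -0.069, 0.035, -131.162], [-0.015, -0.613, -0.79, 958.131], [0.0, 0.0, 0.0, 1.0]]
{'time_s': 0.1, 'joints': array([ 9.83605036e-01,  3.13419936e-01,  1.49833230e+00, -7.40544926e-07,
        1.33100359e+00, -2.23414460e-01]), 'dq': array([ 0.0002699 , -0.00102602, -0.00290215, -0.0009671 , -0.00077632,
       -0.00030871]), 'tau': array([ 1.89582606e-03, -4.12897003e+01, -2.60139889e+01, -2.72438810e-04,
        2.97525366e-03,  3.68425265e-05]), 'eef_pos': array([186.69252647, 490.44966294, 230.78990089]), 'ee_rot': array([-2.28987266e-04,  1.80887041e-01,  9.83503706e-01, -5.34609631e-04]), 'force': array([0.10678447, 0.88452971, 0.18461256]), 'wrist_torque': array([0.02752   , 0.06774453, 0.03647111]), 'grip_force': 0.0, 'grip_width': 1.0034828225027386}
```

View pics/top0.png

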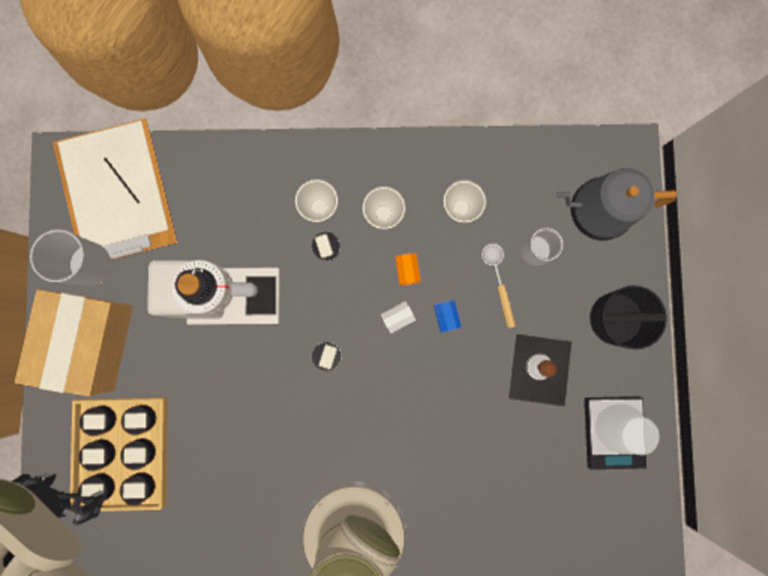

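View pics/scene0.png

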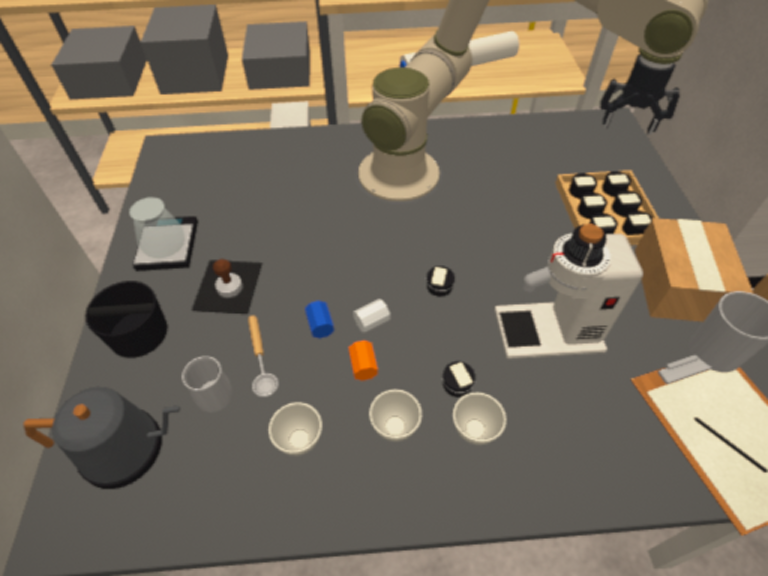

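The top view shows the grinder at left: its lid is near (188,285) and the chute tube runs right to (245,290). The silver cup lies at (398,317), with the orange and blue decoys beside it. Next I measure these.

```bash
python3 - <<'E'
from h import *
import pickle
c=pickle.load(open('top0.pkl','rb')); s=pickle.load(open('scene0.pkl','rb'))
hsv=cv2.cvtColor(c['img'],cv2.COLOR_RGB2HSV)
def comp(m,x0,x1,y0,y1):
    k=np.zeros_like(m);k[y0:y1,x0:x1]=m[y0:y1,x0:x1];n,l,st,ce=cv2.connectedComponentsWithStats(k.astype(np.uint8))
    i=1+np.argmax(st[1:,4]);return (l==i).astype(np.uint8),ce[i],st[i]
# lid
m=(hsv[...,0]<20)&(hsv[...,1]>120)&(hsv[...,2]>60)
k,ce,st=comp(m,105,150,170,210);print('lid',ce,st,plane(c,*ce,311).round(1))
red=((hsv[...,0]<6)|(hsv[...,0]>174))&(hsv[...,1]>150);k,ce,st=comp(red,130,165,175,205);print('red',ce,st,plane(c,*ce,261).round(1))
# cup
m=(hsv[...,1]<40)&(hsv[...,2]>125);k,ce,st=comp(m,245,285,195,228)
r=cv2.minAreaRect(np.argwhere(k)[:,::-1].astype(np.float32));print('cup',ce,st,r,plane(c,*ce,40).round(1))
print([plane(c,*p,30).round(1)[:2] for p in cv2.boxPoints(r)])
# base plate
m=(hsv[...,1]<50)&(hsv[...,2]>150);k,ce,st=comp(m,120,190,170,220)
a=np.hstack([c['img'][165:225,95:195],c['img'][185:245,230:290]])
save('crop1.png',cv2.resize(a,None,fx=5,fy=5,interpolation=cv2.INTER_CUBIC))
E
```

```text
lid [125.23497268 189.07103825] [118 182  16  15 183] [548.7 269.2 311. ]
red [150.33333333 190.66666667] [150 190   2   2   3] [547.8 217.1 261. ]
cup [264.99701493 211.06567164] [253 200  25  23 335] ((264.8962707519531, 211.1132049560547), (16.026216506958008, 21.076900482177734), 60.945396423339844) [ 491.8 -107.    40. ]
[array([499.3, -62.4]), array([ 533.1, -126. ]), array([ 484.7, -151.5]), array([451.2, -88. ])]
```

View pics/crop1.png

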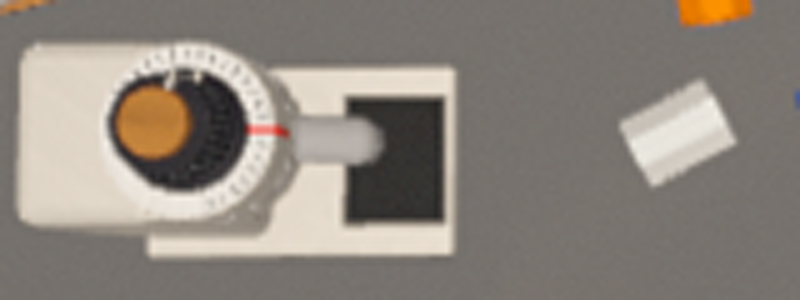

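The crop shows the red mark at (268,131), pointing at the chute, with white index marks near (170–200,78). The base plate's front corners are at (457,66) and (455,257). The cup has its axis tilted about 29°.

```bash
python3 - <<'E'
from h import *
import pickle
c=pickle.load(open('top0.pkl','rb'))
P=lambda u,v,z:plane(c,95+u/5-.4,165+v/5-.4,z)
a,b,d=P(457,66,18),P(455,257,18),P(147,257,18)
print('base',a.round(1),b.round(1),d.round(1),np.linalg.norm(a-b),np.linalg.norm(b-d))
f=(a+b)/2; y=a-b; y2=np.degrees(np.arctan2(y[1],y[0])); 
l=d-b; print('yaw from y edge',y2-90,'x edge',np.degrees(np.arctan2(l[1],l[0])))
lid=np.array([548.7,269.2]); red=P(268,131,260)[:2]; print('red',red)
ch=P(384,140,185);print('tube right end @185',ch)
dx=lid-f[:2]; print('front->lid', np.linalg.norm(dx),'expected 105; dir',np.degrees(np.arctan2(dx[1],dx[0])))
dr=lid-red; print('lid-red dir',np.degrees(np.arctan2(dr[1],dr[0])),np.linalg.norm(dr))
print('idx candidates',P(170,82,300)[:2]-lid,P(200,75,300)[:2]-lid)
# cup corners at z~24 silhouette (crop right starts at 500, src 230,185)
Q=lambda u,v,z:plane(c,230+(u-500)/5-.4,185+v/5-.4,z)
for z in (24,44): print([Q(*p,z)[:2].round(1) for p in ((620,123),(703,80),(737,143),(655,187))])
E
```

```text
base [612.8 163.1  18. ] [481. 165.  18.] [485.1 375.1  18. ] 131.85126833604198 210.13349869243723
yaw from y edge -90.81849819995115 x edge 88.86641782702546
red [547.66812717 223.30831183]
tube right end @185 [547.91601968 175.77720778 185.        ]
front->lid 105.17520283411777 expected 105; dir 89.0051586455542
lid-red dir 88.71192365841581 45.903287517617855
idx candidates [22.64496262 -4.94387493] [ 26.13160427 -20.93671939]
[array([499.5, -68.6]), array([ 527.9, -126.1]), array([ 484.2, -148.5]), array([455.3, -91.7])]
[array([498.7, -68.6]), array([ 526.7, -125.3]), array([ 483.7, -147.3]), array([455.2, -91.4])]
```

```bash
python3 - <<'E'
from h import *
P,T=tool(); print(T.as_matrix().round(3)); inc([548.5,269.5,390],T)
# straight-down same-yaw clean
E
```

```text
[[-0.935  0.356 -0.001]
 [ 0.356  0.935 -0.001]
 [ 0.    -0.001 -1.   ]]
shift cm [-41.67  -7.79 -15.92] rotvec [0. 0. 0.]
```

Emit:
step_arm([
  [[0,0,-6],[0,0,0],100],
  [[0,0,-12],[0,0,0],100],
  [[-5,-1,-15.9],[0,0,0],100],
  [[-11,-2,-15.9],[0,0,0],100],
  [[-17,-3.2,-15.9],[0,0,0],100],
  [[-23,-4.3,-15.9],[0,0,0],100],
  [[-29,-5.4,-15.9],[0,0,0],100],
  [[-35,-6.5,-15.9],[0,0,0],100],
], squeeze=40)

```text
time_s: 1.1
eef_pos: [492.3, 304.0, 390.0]
ee_rot: [-0.0, 0.181, 0.983, -0.0]
force: [0.4, 1.6, 0.1]
grip_width: 1.001
grip_force: 0.0
```

Emit:
step_arm([
  [[-3.3,-0.6,0],[0,0,0],100],
  [[-6.67,-1.29,0],[0,0,0],100],
  [[-6.67,-1.29,0],[0,0,0],100],
  [[-6.67,-1.29,0],[0,0,0],100],
])

```text
time_s: 1.6
eef_pos: [548.1, 270.0, 390.2]
ee_rot: [-0.0, 0.181, 0.984, 0.0]
force: [-0.1, 0.6, -0.3]
grip_width: 1.001
grip_force: 0.0
```

```bash
python3 - <<'E'
from h import *
import pickle
c=ctrl.capture('wrist'); pickle.dump(c,open('w1.pkl','wb')); save('w1.png',cv2.resize(c['img'],(768,576),interpolation=cv2.INTER_CUBIC))
s=ctrl.sense(); print(s['time_s'],s['joints'].round(3),s['eef_pos'].round(1),c['fx'],c['cx'],c['cy'],np.round(c['extrinsics'],3).tolist())
print('pred lid',np.array(proj(c,[548.5,269.5,311],1))*1.5,'chute',np.array(proj(c,[547.3,191.2,165],1))*1.5,'cup',np.array(proj(c,[491.5,-108.5,24],1))*1.5)
for a in (0,.8,.9,1.4): print(a,np.array(proj(c,[548.5+28*np.cos(a-1.588),269.5+28*np.sin(a-1.588),300],1))*1.5)
E
```

```text
1.65 [ 0.267  0.484  0.848  0.     1.809 -0.941] [547.9 270.2 390.5] 297.3186396354542 258.0922840347768 186.82951176089858 [[0.357, 0.896, 0.266, 479.414], [0.934, -0.342, -0.101, 295.424], [0.001, 0.284, -0.959, 533.244], [0.0, 0.0, 0.0, 1.0]]
pred lid [387.67401941 294.78919381] chute [302.41927442 270.87008277] cup [114.29652579 283.43154582]
0 [340.37254861 304.75735905]
0.8 [367.35147359 331.32406016]
0.9 [371.96092826 332.98617953]
1.4 [396.2667524 334.6304399]
```

View pics/w1.png

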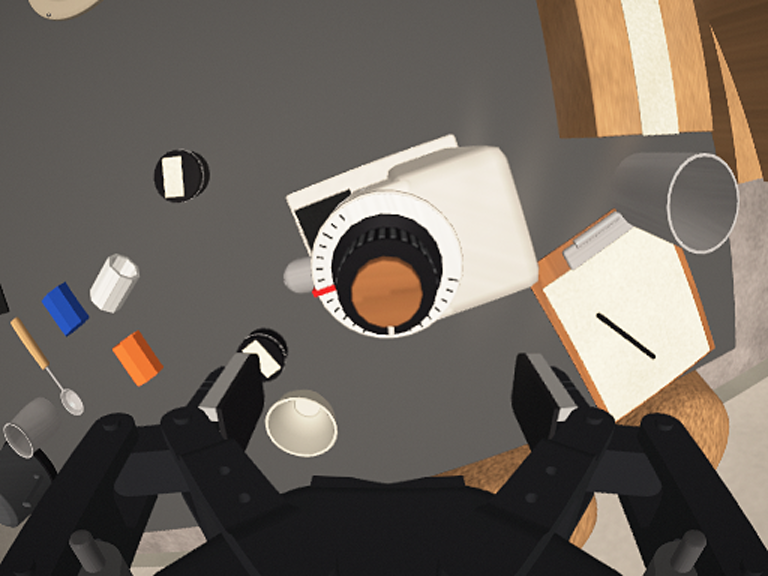

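The wrist view shows the white index at (391,330), the red mark at (323,292) and the lid at (387,291), as predicted. The cup's open mouth shows at (122,268).

```bash
python3 - <<'E'
from h import *
import pickle
c=pickle.load(open('w1.pkl','rb'))
hsv=cv2.cvtColor(c['img'],cv2.COLOR_RGB2HSV)
def cen(m,x0,x1,y0,y1):
    v,u=np.nonzero(m[y0:y1,x0:x1]); return u.mean()+x0,v.mean()+y0,len(u)
u,v,n=cen((hsv[...,0]<20)&(hsv[...,1]>100)&(hsv[...,2]>60),225,290,165,222); lid=plane(c,u,v,311,1); print('lid',u,v,n,lid.round(1))
ru,rv,n=cen(((hsv[...,0]<6)|(hsv[...,0]>174))&(hsv[...,1]>150),205,232,185,205); red=plane(c,ru,rv,260,1); print('red',ru*1.5,rv*1.5,n,red.round(1))
idx=plane(c,391/1.5,330/1.5,300,1); a=lid
f=lambda p:np.arctan2(*(p-a)[1::-1]); print('idx',idx.round(1),np.linalg.norm((idx-a)[:2]),'red dir',np.degrees(f(red)),np.linalg.norm((red-a)[:2]),'dial',f(idx)-f(red), f(idx)+np.radians(91))
for s in (1,-1):
    e=np.array([491.5,-108.5,24])+s*32*np.array([np.cos(np.radians(-63.7)),np.sin(np.radians(-63.7)),0]);print(s,np.array(proj(c,e,1))*1.5)
P,T=tool(); inc([lid[0],lid[1],265],T)
E
```

```text
lid 257.3622704507512 194.27323316638842 1797 [546.5 269.4 311. ]
red 322.925 290.25 60 [546.6 225.4 260. ]
idx [572.3 262.5 300. ] 26.702787027793747 red dir -89.86089371848661 43.92087349026489 dial 1.3076267631194958 1.327507918262054
1 [105.1207139  299.42578257]
-1 [124.22947714 266.67294817]
shift cm [ 0.1  -0.13 12.55] rotvec [0. 0. 0.]
```

Emit:
step_arm([
  [[0.05,-0.06,4],[0,0,0],100],
  [[0.05,-0.06,8],[0,0,0],100],
  [[0.05,-0.06,11],[0,0,0],100],
  [[0.05,-0.06,12.5],[0,0,0],100],
  [[0.05,-0.06,12.5],[0,0,0],90],
  [[0.05,-0.06,12.5],[0,0,0],80],
])

```text
time_s: 2.4
eef_pos: [548.2, 269.5, 266.8]
ee_rot: [0.001, 0.181, 0.984, 0.001]
force: [0.4, -0.7, -0.0]
grip_width: 0.797
grip_force: 0.0
```

Emit:
step_arm([
  [[0,0,0],[0,0,0],50],
  [[0,0,0],[0,0,0],50],
  [[0,0,0],[0,0,0],50],
  [[0,0,0],[0,0,0],50],
])

```text
time_s: 2.9
eef_pos: [548.2, 269.3, 266.8]
ee_rot: [0.001, 0.181, 0.984, 0.001]
force: [-0.9, 0.6, 6.0]
grip_width: 0.634
grip_force: 42.2
```

Emit:
step_arm([
  [[0,0,0],[0,0,10],50],
  [[0,0,0],[0,0,20],50],
  [[0,0,0],[0,0,30],50],
  [[0,0,0],[0,0,40],50],
  [[0,0,0],[0,0,50],50],
  [[0,0,0],[0,0,60],50],
  [[0,0,0],[0,0,70],50],
  [[0,0,0],[0,0,75],50],
])

```text
time_s: 3.9
eef_pos: [549.2, 270.1, 266.9]
ee_rot: [0.001, 0.743, 0.669, 0.003]
force: [8.1, 6.0, 3.8]
grip_width: 0.64
grip_force: 42.4
```

Emit:
step_arm([
  [[0,0,0],[0,0,0],50],
  [[0,0,0],[0,0,0],50],
])

```text
time_s: 4.15
eef_pos: [549.2, 270.0, 266.8]
ee_rot: [0.001, 0.742, 0.67, 0.003]
force: [8.2, 4.6, 5.0]
grip_width: 0.64
grip_force: 42.4
```

```bash
python3 - <<'E'
from h import *
import pickle
c=ctrl.capture('wrist'); pickle.dump(c,open('w2.pkl','wb')); 
u,v=map(int,proj(c,[547.5,269.5,300],1)); print(u,v)
x0,y0=max(u-80,0),max(v-60,0)
save('w2.png',cv2.resize(c['img'][y0:y0+120,x0:x0+160],(800,600),interpolation=cv2.INTER_CUBIC)); print(x0,y0)
s=ctrl.sense(); print(s['joints'].round(3),s['force'],s['wrist_torque'])
E
```

```text
257 274
177 214
[2.650e-01 4.870e-01 1.154e+00 1.000e-03 1.494e+00 3.670e-01] [8.31946199 5.6217193  5.04969456] [ 0.78905464 -0.66357343 -0.06069648]
```

View pics/w2.png

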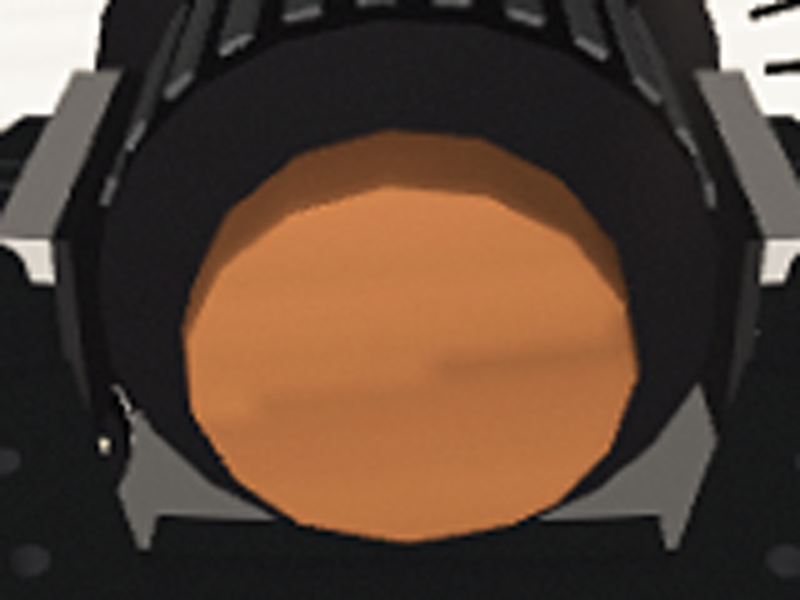

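The index is hidden behind the lid here. I'll release the collar, rise and check from above.

Emit:
step_arm([
  [[0,0,0],[0,0,0],75],
  [[0,0,0],[0,0,0],100],
  [[0,0,0],[0,0,0],100],
  [[0,0,-4],[0,0,0],100],
  [[0,0,-8],[0,0,0],100],
  [[0,0,-12],[0,0,0],100],
  [[0,0,-12],[0,0,0],100],
])

```text
time_s: 5.08
eef_pos: [548.2, 269.3, 388.4]
ee_rot: [0.001, 0.742, 0.67, 0.003]
force: [-0.1, 0.0, -1.0]
grip_width: 1.0
grip_force: 0.0
```

```bash
cat > dial.py <<'E'
from h import *
import pickle
c=ctrl.capture('wrist'); pickle.dump(c,open('w3.pkl','wb'))
u,v=map(int,proj(c,[547.5,269.5,290],1)); x0,y0=u-80,v-60
n=sys.argv[1]
save(n,cv2.resize(c['img'][y0:y0+120,x0:x0+160],(800,600),interpolation=cv2.INTER_CUBIC)); print(x0,y0)
P,T=tool();print(P.round(1),ctrl.sense()['joints'].round(2))
E
python3 dial.py w3.png
```

```text
177 127
[548.  269.2 386. ] [ 0.26  0.48  0.87 -0.    1.79  0.37]
```

View pics/w3.png

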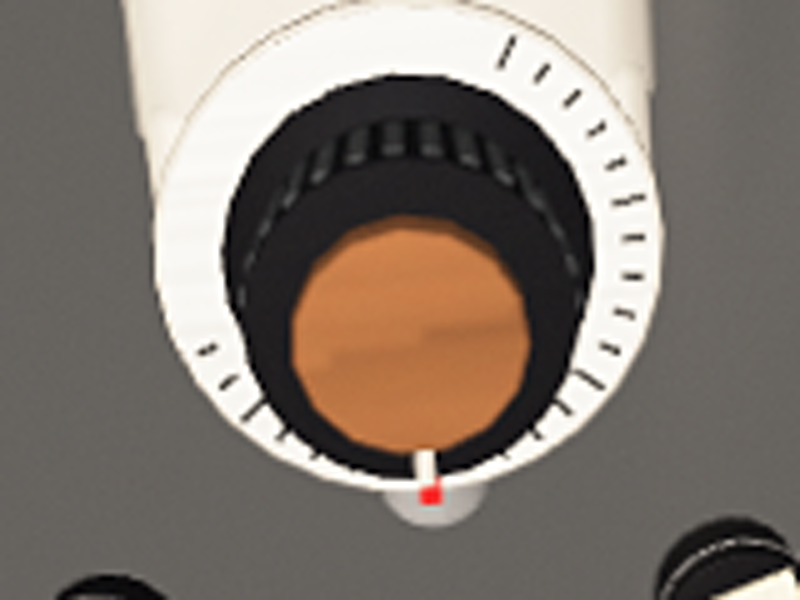

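The index at (424,465) points at the red mark at (431,496). I'll put a number on what's left, and work out the cup pick and hold poses.

```bash
python3 - <<'E'
from h import *
import pickle
c=pickle.load(open('w3.pkl','rb'))
g=lambda u,v,z:plane(c,177+u/5-.4,127+v/5-.4,z,1)[:2]
lid=g(410,335,311); i1=g(423.5,480,300);i0=g(425,452,300); r=g(431,496,260)
# skirt centre: circle
print('lid',lid,'idx',i0,i1,'red',r)
f=lambda p:np.degrees(np.arctan2(p[1]-lid[1],p[0]-lid[0]))
print(f(i1),f(i0),f((i0+i1)/2),f(r),'line dir',np.degrees(np.arctan2(*(i1-i0)[::-1])))
E
```

```text
lid [548.10787541 270.74436304] idx [548.21663402 246.44697948] [547.45744103 241.37006098] red [547.50491232 220.55639615]
-91.26849161192271 -89.74353750489722 -90.57823192161659 -90.68832392513983 line dir -98.50488397102639
```

The dial is at zero within about 1°. Now I work out wrist angles for both grasp choices, with the tool tilted so the hand slopes down to the cup at the end.

```bash
cat >> h.py <<'E'
m=np.array([-.443,.896,0]); UP=np.array([0,0,1.])
def Rgrasp(sg,th):
    t=np.radians(th); z=-np.cos(t)*UP-np.sin(t)*m; y=np.cross(UP,m)*sg; y=y/np.linalg.norm(y)
    x=np.cross(y,z); return R.from_matrix(np.c_[x,y,z])
def Rfin(sg,th,hd):
    t=np.radians(th);a=np.radians(hd); h=np.array([np.cos(a),np.sin(a),0]); z=h*np.cos(t)-UP*np.sin(t); y=np.cross(-h,UP)*sg
    x=np.cross(y,z); return R.from_matrix(np.c_[x,y,z])
E
python3 - <<'E'
from h import *
# consistency: cup axis in tool frame identical
for sg in (1,-1):
    print(sg,'tool x',Rgrasp(sg,25).as_matrix()[:,0].round(2),Rgrasp(sg,25).inv().apply(m).round(2),Rfin(sg,25,35).inv().apply(UP).round(2))
    for j1,s,RR,n in ((-25,100,Rgrasp(sg,25),'g'),)+tuple((j1,s,Rfin(sg,25,h),f'f{h} j1={j1} s={s}') for h in (15,35,60,85) for j1,s in ((10,150),(0,120))):
        W=(R.from_euler('z',j1,degrees=True)*R.from_euler('y',s,degrees=True)).inv()*RR
        e=W.as_euler('ZYZ',degrees=True); e[2]-=90; print('  ',n,e.round(0), 'alt',(e+[180,0,180])[0].round(0),-e[1].round(0))
P,T=tool()
for sg in (1,-1):
    RR=Rgrasp(sg,25); g=np.array([491.5,-108.5,26]); inc(g+19*RR.as_matrix()[:,2]+[0,0,150],RR)
import pickle
c=pickle.load(open('top0.pkl','rb'))
for n,p in dict(tinA=(325,355),tinB=(325,246),blue=(447,317),orange=(407,268),tamper=(540,368)).items(): print(n,plane(c,p[0]/1.5,p[1]/1.5,30).round(0))
E
```

```text
1 tool x [ 0.4  -0.81  0.42] [-0.91  0.   -0.42] [-0.91 -0.   -0.42]
   g [ -18.   61. -225.] alt 162.0 -61.0
   f15 j1=10 s=150 [ 172.   35. -266.] alt 352.0 -35.0
   f15 j1=0 s=120 [ 107.   14. -204.] alt 287.0 -14.0
   f35 j1=10 s=150 [ 143.   39. -250.] alt 323.0 -39.0
   f35 j1=0 s=120 [  91.   31. -197.] alt 271.0 -31.0
   f60 j1=10 s=150 [ 113.   49. -239.] alt 293.0 -49.0
   f60 j1=0 s=120 [  80.   53. -200.] alt 260.0 -53.0
   f85 j1=10 s=150 [  89.   61. -237.] alt 269.0 -61.0
   f85 j1=0 s=120 [  70.   74. -206.] alt 250.0 -74.0
-1 tool x [-0.4   0.81 -0.42] [ 0.91 -0.   -0.42] [ 0.91  0.   -0.42]
   g [-18.  61. -45.] alt 162.0 -61.0
   f15 j1=10 s=150 [172.  35. -86.] alt 352.0 -35.0
   f15 j1=0 s=120 [107.  14. -24.] alt 287.0 -14.0
   f35 j1=10 s=150 [143.  39. -70.] alt 323.0 -39.0
   f35 j1=0 s=120 [ 91.  31. -17.] alt 271.0 -31.0
   f60 j1=10 s=150 [113.  49. -59.] alt 293.0 -49.0
   f60 j1=0 s=120 [ 80.  53. -20.] alt 260.0 -53.0
   f85 j1=10 s=150 [ 89.  61. -57.] alt 269.0 -61.0
   f85 j1=0 s=120 [ 70.  74. -26.] alt 250.0 -74.0
shift cm [-38.84  -1.39  22.7 ] rotvec [-32.1   9.1 144.8]
shift cm [-38.84  -1.39  22.7 ] rotvec [ -6.9 -24.3 -31.7]
tinA [409.  58.  30.]
tinB [657.  56.  30.]
blue [ 489. -220.   30.]
orange [ 603. -131.   30.]
tamper [ 369. -428.   30.]
```

Emit:
step_arm([
  [[-5,-0.2,0],[0,0,0],100],
  [[-10,-0.4,0],[-1.4,-5,-6.5],100],
  [[-16,-0.6,0],[-2.8,-10,-13],100],
  [[-21,-0.8,2],[-4,-14,-18.5],100],
  [[-26,-1,6],[-5.2,-18.2,-23.8],100],
  [[-31,-1.2,10],[-6.9,-24.3,-31.7],100],
  [[-36,-1.4,14],[-6.9,-24.3,-31.7],90],
  [[-38.8,-1.4,18],[-6.9,-24.3,-31.7],80],
])

```text
time_s: 6.12
eef_pos: [493.0, -116.6, 203.2]
ee_rot: [0.182, 0.515, 0.83, -0.115]
force: [0.3, 0.1, -0.6]
grip_width: 0.802
grip_force: 0.0
```

Emit:
step_arm([
  [[0,0,0],[0,0,0],80],
  [[0,0,0],[0,0,0],80],
])

```text
time_s: 6.38
eef_pos: [494.6, -115.0, 205.7]
ee_rot: [0.183, 0.515, 0.83, -0.115]
force: [0.2, -0.4, 0.1]
grip_width: 0.802
grip_force: 0.0
```

```bash
python3 - <<'E'
from h import *
import pickle
c=ctrl.capture('wrist'); pickle.dump(c,open('w4.pkl','wb'))
s=ctrl.sense(); print(s['joints'].round(3),s['eef_pos'].round(1))
u,v=map(int,proj(c,[491.5,-108.5,24],1)); x0,y0=max(u-100,0),max(min(v-75,384-150),0); print(u,v,x0,y0)
save('w4.png',cv2.resize(c['img'][y0:y0+150,x0:x0+200],(800,600),interpolation=cv2.INTER_CUBIC))
RR=Rgrasp(-1,25); inc(np.array([491.5,-108.5,26])+19*RR.as_matrix()[:,2],RR)
E
```

```text
[-0.303  0.191  1.791 -0.404  0.89  -0.55 ] [ 494.9 -114.7  206.2]
259 90 159 15
shift cm [ 8.260e+00 -1.000e-02  1.793e+01] rotvec [ 0.  -0.   0.1]
```

View pics/w4.png

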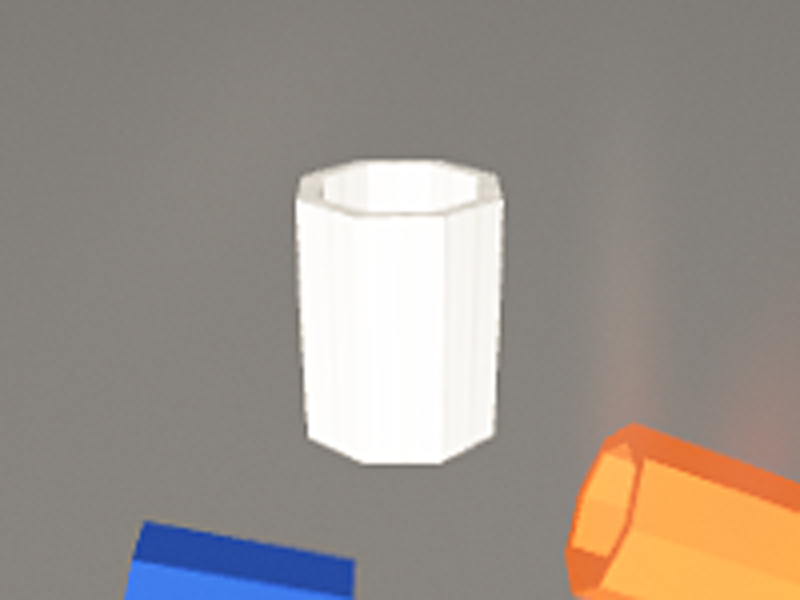

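The crop shows the mouth at the top and the cup square in view. The upper flat's corners are (358,213), (442,214), (442,463) and (361,463).

```bash
python3 - <<'E'
from h import *
import pickle
c=pickle.load(open('w4.pkl','rb'))
p=[plane(c,159+u/4-.4,15+v/4-.4,48,1)[:2] for u,v in((358,213),(442,214),(442,463),(361,463))]
p=np.array(p);print(p.round(1)); mo=(p[0]+p[1])/2;bl=(p[2]+p[3])/2;d=mo-bl
print('centre',p.mean(0),'len',np.linalg.norm(d),'widths',np.linalg.norm(p[0]-p[1]),np.linalg.norm(p[2]-p[3]),'dir',np.degrees(np.arctan2(d[1],d[0])))
RR=Rgrasp(-1,25); inc(np.array([*p.mean(0),26])+19*RR.as_matrix()[:,2],RR)
E
```

```text
[[ 467.7  -83.6]
 [ 484.5  -75.6]
 [ 514.6 -133.7]
 [ 496.5 -142.7]]
centre [ 490.79100132 -108.87944748] len 65.54801645782794 widths 18.637843946144198 20.202110020925033 dir 116.67283428771599
shift cm [ 8.25 -0.09 17.93] rotvec [ 0.  -0.   0.1]
```

Emit:
step_arm([
  [[2,0,4.35],[0,0,0],85],
  [[4,-0.05,8.7],[0,0,0],85],
  [[6,-0.09,13],[0,0,0],85],
  [[7.6,-0.09,16.5],[0,0,0],85],
  [[8.25,-0.09,17.9],[0,0,0],85],
  [[8.25,-0.09,17.9],[0,0,0],85],
])

```text
time_s: 7.18
eef_pos: [494.0, -115.8, 8.2]
ee_rot: [0.183, 0.514, 0.83, -0.115]
force: [1.2, -0.1, 0.6]
grip_width: 0.852
grip_force: 0.0
```

Emit:
step_arm([
  [[0,0,0],[0,0,0],40],
  [[0,0,0],[0,0,0],40],
  [[0,0,0],[0,0,0],40],
  [[0,0,0],[0,0,0],40],
  [[0,0,0],[0,0,0],40],
], squeeze=60)

```text
time_s: 7.8
eef_pos: [494.6, -116.4, 9.8]
ee_rot: [0.185, 0.515, 0.83, -0.114]
force: [-0.9, 3.4, 5.0]
grip_width: 0.552
grip_force: 61.7
```

```bash
cat > fin.py <<'E'
from h import *
P,T=tool(); RG=Rgrasp(-1,25)
tc=RG.inv().apply(np.array([490.8,-108.9,24])-np.array([494.6,-116.4,9.8])) # cup centre in tool
ax=RG.inv().apply(m)
RF=Rfin(-1,25,float(sys.argv[1])); mouth=np.array([547.3,191.5,157]); h=np.array([np.cos(np.radians(float(sys.argv[1]))),np.sin(np.radians(float(sys.argv[1]))),0])
tcp=mouth-RF.apply(tc+32*ax)
print(ctrl.sense()['joints'].round(3),'cup in tool',tc.round(1),'tcp final',tcp.round(1))
print('lift');inc(P+[0,0,200],T)
print('stage hi');inc(tcp-150*h+[0,0,100],RF)
print('stage');inc(tcp-150*h,RF)
print('final');inc(tcp,RF)
E
python3 fin.py 60
```

```text
[-0.307  0.528  1.961 -0.766  0.454 -0.104] cup in tool [  1.6  -0.1 -16.4] tcp final [554.5 203.8 116.6]
lift
shift cm [-8.470e+00  1.000e-02 -1.812e+01] rotvec [0. 0. 0.]
stage hi
shift cm [  7.29   7.11 -26.23] rotvec [-21.2  82.   58.4]
stage
shift cm [ 11.53   7.1  -17.17] rotvec [-21.2  82.   58.4]
final
shift cm [ 19.05  19.59 -20.68] rotvec [-21.2  82.   58.4]
```

Emit:
step_arm([
  [[-1,0,-2.2],[0,0,0],40],
  [[-3,0,-6.5],[0,0,0],40],
  [[-5,0,-11],[0,0,0],40],
  [[-7,0,-15],[0,0,0],40],
  [[-9,0,-19.2],[0,0,0],40],
  [[-10.6,0,-22.7],[0,0,0],40],
  [[-10.6,0,-22.7],[0,0,0],40],
])

```text
time_s: 8.68
eef_pos: [494.9, -116.6, 262.3]
ee_rot: [0.186, 0.515, 0.829, -0.114]
force: [-0.2, 0.5, -2.5]
grip_width: 0.551
grip_force: 62.8
```

```bash
python3 fin.py 60; python3 -c "
from h import *
print(ctrl.sense()['grip_force'])"
```

```text
[-0.308  0.133  1.706 -0.366  1.016 -0.618] cup in tool [  1.6  -0.1 -16.4] tcp final [554.5 203.8 116.6]
lift
shift cm [ -8.51   0.06 -18.1 ] rotvec [0. 0. 0.]
stage hi
shift cm [18.02  7.06 -3.4 ] rotvec [-21.   82.1  58.5]
stage
shift cm [22.27  7.03  5.65] rotvec [-21.   82.1  58.5]
final
shift cm [29.8  19.52  2.15] rotvec [-21.   82.1  58.5]
62.79109751010594
```

Emit:
step_arm([
  [[1.8,0.7,-0.4],[-2.1,8.2,5.8],40],
  [[3.6,1.4,-0.7],[-4.2,16.4,11.7],40],
  [[5.4,2.1,-1],[-6.3,24.6,17.5],40],
  [[7.2,2.8,-1.4],[-8.4,32.8,23.4],40],
  [[9,3.5,-1.7],[-10.5,41,29.2],40],
  [[10.8,4.2,-2],[-12.6,49.2,35.1],40],
  [[12.6,4.9,-2.4],[-14.7,57.4,41],40],
  [[14.4,5.6,-2.7],[-16.8,65.7,46.8],40],
])

```text
time_s: 9.68
eef_pos: [480.9, 35.9, 221.8]
ee_rot: [-0.188, 0.734, 0.541, 0.365]
force: [-0.3, -0.3, -2.1]
grip_width: 0.551
grip_force: 62.6
```

```bash
python3 fin.py 60
```

```text
[-0.611  0.191  1.93   0.871  1.316 -0.675] cup in tool [  1.6  -0.1 -16.4] tcp final [554.5 203.8 116.6]
lift
shift cm [ 14.78   2.4  -13.26] rotvec [0. 0. 0.]
stage hi
shift cm [ 2.09 -1.51  2.84] rotvec [-4.3 16.2 11.1]
stage
shift cm [-5.3  -2.71  9.47] rotvec [-4.3 16.2 11.1]
final
shift cm [ 4.34 -0.2  20.68] rotvec [-4.3 16.2 11.1]
```

Emit:
step_arm([
  [[1,-0.8,1.4],[-2.1,8.1,5.5],40],
  [[2.1,-1.5,2.8],[-4.3,16.2,11.1],40],
  [[0,-1.9,4.9],[-4.3,16.2,11.1],40],
  [[-2.5,-2.3,7],[-4.3,16.2,11.1],40],
  [[-4.5,-2.6,8.8],[-4.3,16.2,11.1],40],
  [[-5.3,-2.7,9.5],[-4.3,16.2,11.1],40],
  [[-5.3,-2.7,9.5],[-4.3,16.2,11.1],40],
  [[-5.3,-2.7,9.5],[-4.3,16.2,11.1],40],
])

```text
time_s: 10.68
eef_pos: [480.1, 72.9, 117.5]
ee_rot: [-0.267, 0.73, 0.425, 0.464]
force: [0.0, -0.7, -2.3]
grip_width: 0.549
grip_force: 62.7
```

```bash
python3 fin.py 60; python3 - <<'E'
from h import *
import pickle
for n in('scene','wrist'): 
    c=ctrl.capture(n); pickle.dump(c,open(n+'5.pkl','wb'))
    if n=='scene': a=c['img'][100:292,256:512]
    else: b=c['img']
save('s5.png',np.hstack([cv2.resize(a,(400,300)),cv2.resize(b,(400,300))]))
print(ctrl.sense()['force'])
E
```

```text
[-0.641  0.482  2.135  1.242  1.249 -1.025] cup in tool [  1.6  -0.1 -16.4] tcp final [554.5 203.8 116.6]
lift
shift cm [18.09  0.09 -8.54] rotvec [0. 0. 0.]
stage hi
shift cm [ 8.98 -0.06 -4.19] rotvec [-0.1  0.3  0.3]
stage
shift cm [-0.06 -0.1   0.08] rotvec [-0.1  0.3  0.3]
final
shift cm [ 6.34 -0.05 13.65] rotvec [-0.1  0.3  0.3]
[-0.242249    1.05450338 -1.90642842]
```

View pics/s5.png

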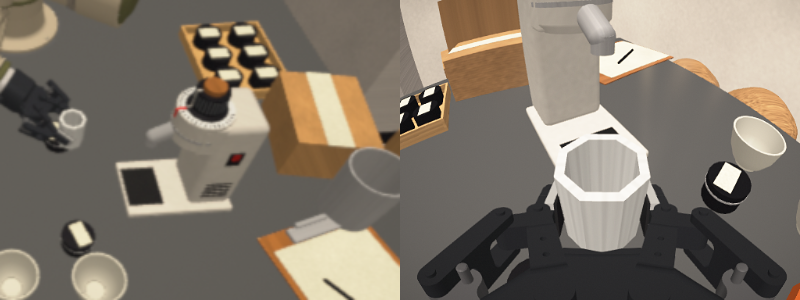

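The wrist view shows the mouth up, centred near (602,167), with the chute ahead near (600,45). I move 100 mm closer, still below the nozzle, then check alignment.

Emit:
step_arm([
  [[1.5,-0.1,3.1],[0,0.3,0.3],40],
  [[3,-0.1,6.2],[0,0.3,0.3],40],
  [[4.2,-0.1,9.1],[0,0.3,0.3],40],
  [[4.2,-0.1,9.1],[0,0.3,0.3],40],
  [[4.2,-0.1,9.1],[0,0.3,0.3],40],
])

```text
time_s: 11.4
eef_pos: [528.7, 160.2, 116.2]
ee_rot: [-0.27, 0.73, 0.422, 0.465]
force: [-0.3, -0.6, -1.0]
grip_width: 0.546
grip_force: 62.6
```

```bash
python3 fin.py 60; python3 - <<'E'
from h import *
import pickle
c=ctrl.capture('wrist'); pickle.dump(c,open('w6.pkl','wb'))
P,T=tool(); RG=Rgrasp(-1,25); tc=np.array([1.6,-.1,-16.4]); ax=RG.inv().apply(m); mo=P+T.apply(tc+32*ax); print('mouth',mo.round(1),'axis',T.apply(ax).round(3))
im=c['img'].copy(); ch=np.array([547.3,191.3,165]); 
print('chute px',proj(c,ch,1),'mouth px',proj(c,mo,1))
k=5;u,v=map(int,proj(c,ch,1)); x0,y0=u-80,max(v-40,0)
b=cv2.resize(im[y0:y0+120,x0:x0+160],(800,600),interpolation=cv2.INTER_CUBIC)
for a in np.arange(0,6.28,.3):
    for q,r in((ch,12.5),(mo,19)):
        p=proj(c,q+r*np.array([np.cos(a),np.sin(a),0]),1); cv2.circle(b,(int((p[0]-x0+.5)*5),int((p[1]-y0+.5)*5)),2,(255,0,0),-1)
save('w6.png',b);print(x0,y0)
E
```

```text
[-0.381  0.525  2.055  1.44   1.132 -0.948] cup in tool [  1.6  -0.1 -16.4] tcp final [554.5 203.8 116.6]
lift
shift cm [18.13 -0.02 -8.44] rotvec [0. 0. 0.]
stage hi
shift cm [  4.9    0.03 -13.25] rotvec [-0.1 -0.  -0. ]
stage
shift cm [-4.16  0.04 -9.03] rotvec [-0.1 -0.  -0. ]
final
shift cm [2.17 0.06 4.57] rotvec [-0.1 -0.  -0. ]
mouth [521.7 147.6 156.6] axis [ 0.001 -0.001  1.   ]
chute px (np.float64(260.3056571728224), np.float64(126.04846677318616)) mouth px (np.float64(260.08887285111734), np.float64(206.86996922487276))
180 86
```

View pics/w6.png

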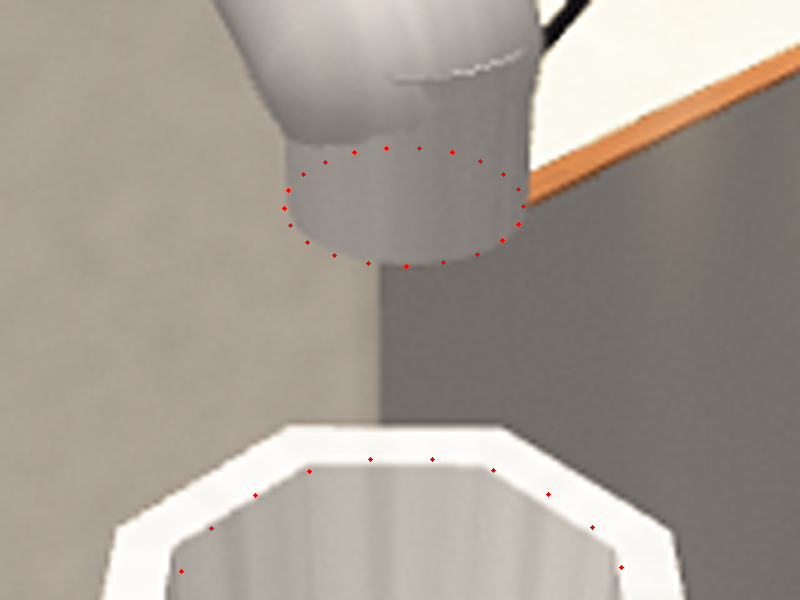

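The markers match the nozzle at (405,265) and the bore within about 1 mm. I slide in the last 5 cm with that small correction.

Emit:
step_arm([
  [[0.75,0.13,1.6],[0,0,0],40],
  [[1.5,0.13,3.15],[0,0,0],40],
  [[2,0.13,4.2],[0,0,0],40],
  [[2.2,0.13,4.62],[0,0,0],40],
  [[2.2,0.13,4.62],[0,0,0],40],
  [[2.2,0.13,4.62],[0,0,0],40],
  [[2.2,0.13,4.62],[0,0,0],40],
  [[2.2,0.13,4.62],[0,0,0],40],
])

```text
time_s: 12.45
eef_pos: [555.5, 204.0, 116.4]
ee_rot: [-0.27, 0.73, 0.422, 0.465]
force: [1.2, 0.1, -2.6]
grip_width: 0.555
grip_force: 62.8
```

```bash
python3 fin.py 60|tail -1; python3 - <<'E'
from h import *
c=ctrl.capture('wrist'); t=ctrl.capture('top'); s=ctrl.sense(); print(s['force'],s['grip_force'],s['joints'].round(2))
P,T=tool(); RG=Rgrasp(-1,25); print('mouth',(P+T.apply(np.array([1.6,-.1,-16.4])+32*RG.inv().apply(m))).round(1),T.apply(RG.inv().apply(m)).round(3))
u,v=map(int,proj(c,[547.3,191.3,165],1)); a=cv2.resize(c['img'][max(v-75,0):max(v-75,0)+150,u-100:u+100],(400,300),interpolation=cv2.INTER_CUBIC)
b=cv2.resize(t['img'][150:240,110:230],(400,300),interpolation=cv2.INTER_CUBIC)
save('w7.png',np.hstack([a,b]))
E
```

```text
shift cm [-0.02 -0.08 -0.07] rotvec [-0.1 -0.  -0. ]
[-0.38094689 -0.02075983 -1.48795754] 62.84179012962113 [-0.26  0.56  1.98  1.52  1.07 -0.9 ]
mouth [548.4 191.8 156.8] [ 0.001 -0.001  1.   ]
```

View pics/w7.png

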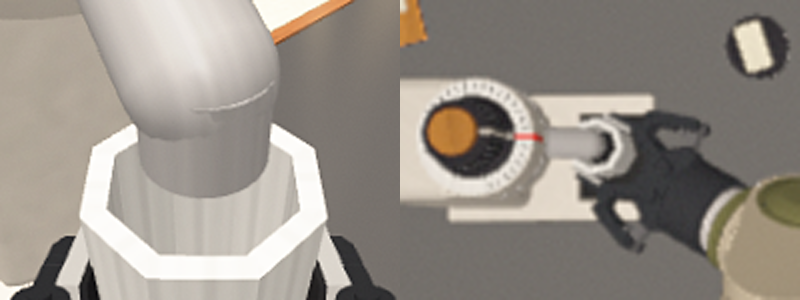

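The cup is upright and centred under the nozzle with clearance, the index lines up with the red mark, and the force reading shows no contact. I'm handing the job in.

```bash
python3 -c "
from h import *
print(ctrl.finish_job())"
```

```text
the job is handed in; nothing more can be done
None
```

The job is handed in at about 12.5 s: the grind collar is back at zero within about 1° and released, and the cup is held mouth up about 8 mm below the chute, centred to about 1 mm by my measurements, with no contact force showing.

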